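# Index a cuff to its first station on an inclined stamping head

## Task

The silver cuff on the inclined stamping head is still at the loading slot: swing the red lock lever clockwise to fully released, pull the spring plunger at the end of the crank out of the slot, swing the crank clockwise (as seen from the robot, facing the plate) to the first station hole and let the plunger snap fully home there, without running past that hole. Then swing the lock lever all the way back to locked and let go. Leave the tools lying around the head where they are.

Things in the scene. Friction and masses are not known exactly. Their poses are not given: they have to be found in the camera images.
- stamping_head: Green cast base of the stamping head, 215 x 170 mm, fixed to the table; origin under the face centre at table height, x away from the robot when square on. It carries an inclined grey index plate (200 mm diameter), the crank with its plunger, the red lock lever, and in the middle a nest with the silver cuff, 41 mm out from the plate face.
- face_centre (a point): Spindle axis in the front face of the index plate, 90 mm above the table. The face leans 30 degrees towards the robot: z points straight out of it (up and towards the robot), x uphill in the face, y to the left. Crank, plunger and lever move parallel to this face or along its z.
- overarm_head (a point): Underside of the bush at the end of the green overarm, 29 mm uphill of the spindle axis, 70 mm out from the face; 27 mm wide, its punch reaches 116 mm out. The overarm runs uphill to a steel column 122 mm from the spindle axis, 104 mm high over the face. Keep hand and wrist clear of it.
- crank (a joint): Angle q of the crank, rad: a steel bar on the spindle with the plunger at its end, 82 mm from the axis. 0: straight downhill; grows clockwise seen from in front: the plunger stands at (-82 cos q, 82 sin q) mm in x, y of face_centre. It starts between -0.30 and 0.0 with the pin in the loading slot. Released, 2 N at the plunger swings it, 2 N more with the pin riding on the plate.
- slot_mark (a point): Nominal middle of the loading slot, on the plate face at crank angle -0.15. The pin can travel about 0.30 rad either way of the slot's true middle. Slot and holes are in the plate, which is clocked by hand: all lie together up to 0.10 rad (8 mm) clockwise or anticlockwise of nominal.
- station_mark (a point): Nominal place of the first station hole, on the plate face at crank angle 0.65 (0.80 clockwise of the slot's middle). The hole itself (12 mm) lies up to 0.10 rad either way along the 82 mm circle, at 0.55 to 0.75, and must be felt or seen. Between slot and hole 0.35 rad of plate is solid. The next hole is 0.60 rad beyond.
- plunger (a joint): Draw of the spring plunger, m: 0 home (pin 10 mm deep in slot or hole), 0.010 riding on the plate face, 0.016 at its stop. Pin 10 mm thick, nose round. The spring pulls home with 6 N at 0, 12 N at the stop. Let go between holes, the pin rides on the face and the knob can be pushed along sideways; over a hole it snaps in and the crank stops dead.
- knob_grip (a point): On the axis of the plunger's black knob, a cylinder 24 mm thick, 28 mm long, with a flange 32 mm thick and 10 mm high (red dot) on its outer end. The point is 12 mm below the flange and 58 mm out from the face when home. z: out of the face, the way to pull; -x: radially away from the spindle. Below the knob is a thinner barrel, so fingertips may reach 25 mm past this point.
- lock_lever (a joint): Angle of the red lock lever, rad: 0 locked (brass cam on the spindle drum: crank braked, hard to swing), 1.3 fully released at its stop; grows clockwise seen from in front, about the z axis of lever_pivot. It stays where it is left and starts between 0 and 0.06. The brake bites below about 0.33. 4 N at the grip move it, up to 10 N against the brake.
- lever_grip (a point): On the axis of the lever's handle, a red cylinder 18 mm thick and 36 mm long that stands out of the face at the end of the lever. The point is 48 mm out from the plate face, 16 mm below the handle's end and 20 mm above the lever's bar. z: out of the face. It moves on a circle of 60 mm radius about lever_pivot.
- lever_pivot (a point): Point on the lever's pivot axis, level with lever_grip: x = 23, y = -40, z = 48 mm in the frame of face_centre. z: out of the face. Fixed to the head.
- chasing_hammer: Chasing hammer with a wooden handle, 228 mm long, 27 mm high, lying left of the head; a bystander.
- rawhide_mallet: Wooden mallet, 235 mm long, 41 mm high, lying right of the head; a bystander.
- bench_block: Steel bench block, 62 x 62 x 19 mm, lying front left; a bystander.

How it is judged:
On the way, in this order (a step that is already met when the one before it is completed fails the run):
1. the lock lever is released while the plunger is still in the loading slot (value of joint lock_lever above 0.9 rad and value of joint crank below 0.3 rad), for 0.2 s.
2. the plunger is drawn clear of the plate with the lever released (value of joint plunger above 0.009 m and value of joint lock_lever above 0.7 rad), for 0.05 s.
3. the plunger is snapped home in the first station hole, the lever still released (value of joint plunger below 0.0025 m and value of joint crank between 0.5 and 0.8 rad and value of joint lock_lever above 0.7 rad), for 0.2 s.
At the end, for the whole second after the job is handed in: The plunger is home (drawn less than 2.5 mm) in the first station hole clockwise of the loading slot (crank joint between 0.50 and 0.80 rad), the lock lever is back within 0.12 rad of locked, and crank and lever are at rest (value of joint plunger below 0.0025 m and value of joint crank between 0.5 and 0.8 rad and value of joint lock_lever below 0.12 rad and velocity of joint crank between -0.05 and 0.05 rad/s and velocity of joint lock_lever below 0.05 rad/s); the robot touches nothing.
It fails at once if the crank is swung past the first station (value of joint crank above 0.92 rad).
It fails at once if the crank is swung anticlockwise out of the loading slot (value of joint crank below -0.65 rad).
It fails at once if a tool or block lying round the head is shifted by more than 30 mm (distance of any of chasing_hammer, rawhide_mallet, bench_block from where it was at the start of the episode above 0.03 m).
It also fails if it takes over 67 s, if anything falls off the work surface, if the arm or the gripper's body presses on something with over 40 N, if the wrist force passes 120 N, or if a joint passes its speed limit or range.

## Robot

A 6-joint arm with a two-finger parallel gripper is mounted at the origin on a cart in front of the work surface, level with it; the furniture and walls round the work are solid. World frame = base frame: x ahead of the robot, y to its left, z up, the work surface at z = 0. Lengths are in m, angles in rad, forces in N, time in s.
With the tool pointing down it reaches from about 0.325 to 0.775 m from the base axis. Payload 5.5 kg.
Tool frame: the origin (TCP) lies midway between the tips of the shut fingers; the grasp point (between the pads) lies 19 mm behind it; z points along the fingers, y is the line along which they close (so a half turn about z gives the same grasp; the last joint's range is limited). The gripper opens to 88 mm and grips with 3 to 60 N. Pads are 20 mm wide; open, the fingers measure 115 mm over their backs; the gripper's body (75 mm by 178 mm) begins 61 mm behind the grasp point.
Start: joints at [-1.237, 0.091, 1.231, -0, 1.82, -0.057], TCP at [0.229, -0.555, 0.188] pointing down, gripper open.
Joint ranges: [-2.87, 2.87], [-0.86, 2.18], [0.17, 2.46], [-1.51, 4.65], [0.06, 2.69], [-2.65, 2.65]. Speed limits (rad/s): [2.57, 2.57, 3.01, 3.14, 3.14, 3.14].

## Interface

Orientations are given as a 3x3 rotation matrix whose columns are the frame's x, y, z axes.
In Python, from workcell import read_state, snapshot, camera_params, job_done gives the robot as it stands.
- The arm moves only by the tool step_arm, never from a script. Its argument "targets" is a list of rows, each a list of 5 numbers: the opening, from -1 (shut) to 1 (fully open), then the shift along the tool's x, y, z in units of 0.2 m (1.0 is 0.2 m), then the turn about the tool's z in units of 0.5 rad (1.0 is 0.5 rad). In form: [[hand, x, y, z, twist], ...]. A call has 1 to 12 rows; each row is the pose to reach, as a shift and turn from the pose commanded when the call began, along the tool's axes at that moment; what a row does not reach only later rows make up. A row lasts 1/8 s, in which the tool goes at most 62.5 mm and 10.7 degrees, less where a joint would pass 70% of its speed; a pose out of reach is approached as far as the arm can. A call with a number of a shift or a turn outside -1 to 1 is refused whole. A call with a gripper value outside its range is refused whole. The fingers move at their own pace and stop on an object; "grip_force" is the grip in N (left out, the last holds). Time passes only in rows, so rows that repeat a pose let the fingers close. It gives the time, the measured TCP pose, the force, the opening and the grip force at its end, in the units of the state.
- read_state(): the state, without advancing time (a new reading comes with each control period).
- snapshot(name): name is "side" or "top"; returns (picture, depth): 400x640x3 uint8, red, green, blue; 400x640 float32, m along the optical axis (not along the pixel's ray), 0 where there is no reading.
- camera_params(name): a dict with "fx", "fy", "cx", "cy" (pixels), "world_from_camera" (4x4, takes a point from camera to world coordinates). Camera axes: x right, y down, z forward; pixel columns grow to the right and rows downward; lengths in m; the calibration is good to about 2 mm. A picture is of the moment at which its call begins. camera_params takes no time and is no camera call.
- job_done(): hands the job in; it is judged then, once.
The state is a dict: "clock": time; "qpos": joint angles; "qvel": joint speeds; "effort": joint torques, N m; "position": TCP position; "ee_rot": TCP orientation; "ft_force": force on the tool from outside, world axes, zero at the start; "torque": the same for the moment, N m; "grip_width": finger opening in m; "finger_force": force on a finger pad.
Only numpy, scipy, OpenCV 4.12 (cv2) and the standard library are available. Lean on these libraries where they do the work, as an engineer would, in place of code of your own. Each camera call takes 0.05 s, during which the arm holds its last target. There are 200 camera calls.

## Working session

There is one attempt and no reset: what is moved stays moved. The work goes in short steps, Python scripts to look and compute and a tool call to move; the robot and the scene stay as the last step left them, time stands still between calls to the robot, and variables do not carry over. Pictures are saved under pics/ and viewed, at most 10 in all, crops included, and the job is handed in when it is done.

Besides the shell and the picture viewer there is one more tool, called as name(argument=value, ...), one argument or row to a line, values as JSON. step_arm: Moves the arm, as the interface text tells. Its arguments: {"type":"object","properties":{"targets":{"type":"array","items":{"type":"array","items":{"type":"number"}}},"grip_force":{"type":"number"}},"required":["targets"]}

```bash
mkdir -p pics; cat > h.py <<'E'
import numpy as np, cv2
from workcell import *
def pts(name):
    im,d=snapshot(name); c=camera_params(name); v,u=np.mgrid[:400,:640]
    P=np.stack([(u-c['cx'])/c['fx']*d,(v-c['cy'])/c['fy']*d,d],-1)
    T=np.array(c['world_from_camera']); W=P@T[:3,:3].T+T[:3,3]; W[d==0]=np.nan
    return im,W
E
python3 - <<'E'
from h import *
for n in('side','top'):
    im,W=pts(n); cv2.imwrite(f'pics/{n}0.png',im[:,:,::-1]); np.savez(f'{n}0',im=im,W=W)
    print(n,np.round(camera_params(n)['world_from_camera'],3).tolist(),camera_params(n)['fx'])
s=read_state(); print(s)
E
```

```text
side [[1.0, -0.009, -0.009, 0.574], [0.001, -0.628, 0.778, -0.61], [-0.013, -0.778, -0.628, 0.7], [0.0, 0.0, 0.0, 1.0]] 365.63570838947123
top [[0.015, -0.998, 0.066, 0.49], [-1.0, -0.015, 0.005, 0.1], [-0.004, -0.066, -0.998, 1.23], [0.0, 0.0, 0.0, 1.0]] 419.6089996370808
{'clock': 0.1, 'qpos': array([-1.23671713e+00,  9.18187324e-02,  1.23177218e+00, -5.64760600e-06,
        1.81978503e+00, -5.66951795e-02]), 'qvel': array([-0.00036932, -0.00204121, -0.00391401, -0.00146645,  0.00148079,
        0.00174766]), 'effort': array([ 3.53902702e-03, -4.47854733e+01, -4.07570672e+01,  7.00424798e-02,
        2.84487050e-02, -1.09950802e-04]), 'position': array([ 0.22843552, -0.55446278,  0.18719515]), 'ee_rot': array([[ 9.24614930e-01,  3.80902721e-01, -5.89908356e-04],
       [ 3.80903166e-01, -9.24613404e-01,  1.68289546e-03],
       [ 9.55822862e-05, -1.78072823e-03, -9.99998410e-01]]), 'ft_force': array([-0.34965387, -1.25066206,  0.02050467]), 'torque': array([-0.03950003, -0.00831408,  0.02441115]), 'finger_force': 0.0, 'grip_width': 0.08761253730697922}
```

View pics/side0.png

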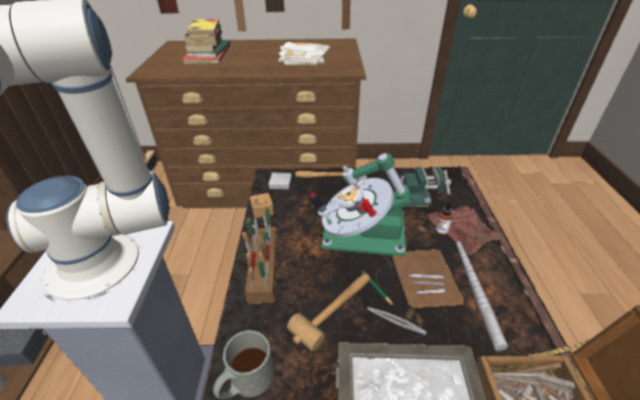

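View pics/top0.png

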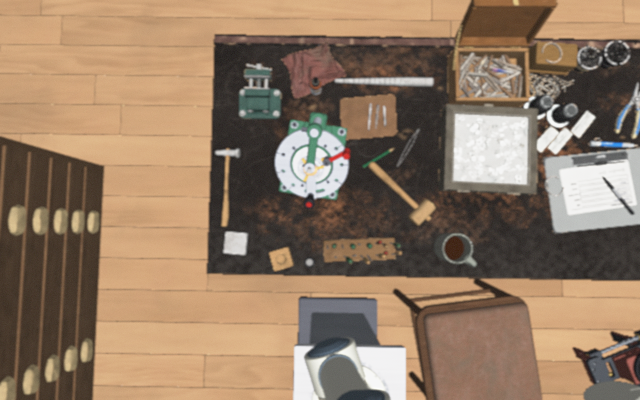

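The side view shows the head at about (365,215). In the top view the plate centre is near (312,163), the knob's red dot at (309,204), the red lever handle near (347,154), the hammer left at (228,185) and the mallet right at (405,195). Next I fit the plate and take a close crop.

```bash
python3 - <<'E'
from h import *
z=np.load('top0.npz'); im,W=z['im'],z['W']
cv2.imwrite('pics/topc.png',cv2.resize(im[105:225,255:375,::-1],(600,600),interpolation=cv2.INTER_CUBIC))
sub=np.zeros((400,640),bool); sub[118:202,270:355]=1
hsv=cv2.cvtColor(im,cv2.COLOR_RGB2HSV)
m=sub&(hsv[...,1]<60)&(hsv[...,2]>140)&np.isfinite(W[...,0])
P=W[m]; rng=np.random.default_rng(0); best=0
for _ in range(800):
    a=P[rng.choice(len(P),3,False)]; n=np.cross(a[1]-a[0],a[2]-a[0]); 
    if np.linalg.norm(n)<1e-6: continue
    n/=np.linalg.norm(n); n*=np.sign(n[2])
    if abs(n[2]-.866)>.06: continue
    k=abs((P-a[0])@n)<.003
    if k.sum()>best: best=k.sum(); K=k
Q=P[K]; c=Q.mean(0); n=np.linalg.svd(Q-c)[2][2]; n*=np.sign(n[2])
print(len(P),best,n,'tilt',np.degrees(np.arccos(n[2])),'yaw',np.degrees(np.arctan2(-n[1],-n[0])))
yaw=np.arctan2(-n[1],-n[0]); 
X=np.array([np.cos(yaw)*np.cos(np.pi/6),np.sin(yaw)*np.cos(np.pi/6),.5]);Y=np.array([-np.sin(yaw),np.cos(yaw),0]);Z=np.cross(X,Y)
# circle from hull
uv=np.c_[(Q-c)@X,(Q-c)@Y]; 
(cx,cy),r=cv2.minEnclosingCircle(uv.astype(np.float32)); print('mec',cx,cy,r)
h=cv2.convexHull(uv.astype(np.float32))[:,0]
A=np.c_[2*h,np.ones(len(h))]; s=np.linalg.lstsq(A,(h**2).sum(1),rcond=None)[0]; print('fit',s[:2],np.sqrt(s[2]+s[0]**2+s[1]**2))
for o in((cx,cy),s[:2]): print('centre',c+o[0]*X+o[1]*Y)
C=c+s[0]*X+s[1]*Y
red=((hsv[...,0]<8)|(hsv[...,0]>172))&(hsv[...,1]>150)&(hsv[...,2]>80)
red[:105]=0;red[225:]=0;red[:,:255]=0;red[:,375:]=0
N,L,st,ce=cv2.connectedComponentsWithStats(red.astype(np.uint8))
for i in range(1,N):
    if st[i,4]<3: continue
    w=W[L==i]; f=np.c_[(w-C)@X,(w-C)@Y,(w-C)@Z]; print(st[i],ce[i],np.nanmedian(w,0).round(4),'face',np.nanmedian(f,0).round(4),'zmax',np.nanmax(f[:,2]), f[f[:,2]>np.nanmax(f[:,2])-.008].mean(0).round(4))
E
```

```text
3730 2106 [-0.49648145  0.07199574  0.86505652] tilt 30.110840170620364 yaw -8.251057213697424
mec 0.01215060893446207 -0.002508042147383094 0.11553265899419785
fit [ 0.00332023 -0.00391022] 0.10278253956366341
centre [0.67619484 0.11790423 0.09793843]
centre [0.66842543 0.11761404 0.09352324]
[330 148  20  13 100] [342.5  154.44] [0.6784 0.031  0.1525] face [ 0.0532 -0.0837  0.032 ] zmax 0.06884990518124952 [ 0.056  -0.0869  0.0639]
[306 202   6   6  28] [308.53571429 204.35714286] [0.5515 0.1225 0.1185] face [-0.089  -0.0122  0.0802] zmax 0.08343641199290795 [-0.0889 -0.0122  0.0803]
```

View pics/topc.png

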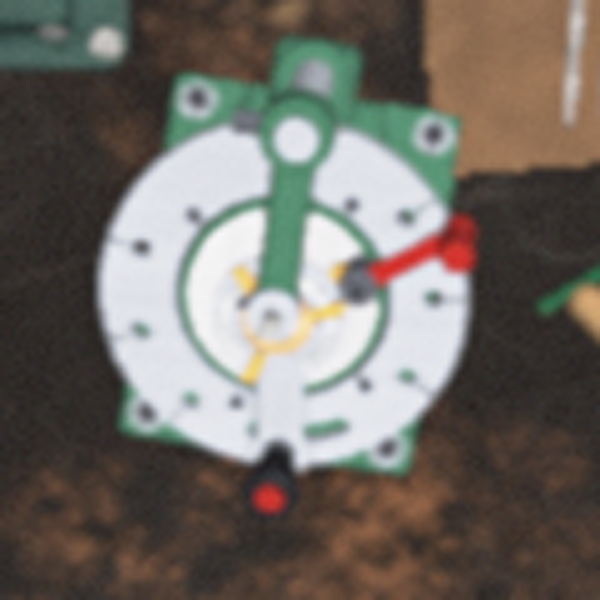

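The crop shows the slot's free end at about (325,428), the knob at (268,495), station holes on the left at (190,400) and (140,330), and the lever handle at (458,245). The depths agree with the given sizes once the centre is moved 7 mm downhill, to z = 90 mm. Next I work out the hole angles and the first approach.

```bash
cat >> h.py <<'E'
yaw=np.radians(-8.25); s3,c3=.5,np.sqrt(.75)
X=np.array([np.cos(yaw)*c3,np.sin(yaw)*c3,s3]);Y=np.array([-np.sin(yaw),np.cos(yaw),0]);Z=np.cross(X,Y)
C=np.array([.6624,.1185,.0900]); F=np.c_[X,Y,Z]
def w(*l): return C+F@np.array(l)
def loc(p): return (np.asarray(p)-C)@F
def go(tgt,ydeg=None):
    s=read_state();R=s['ee_rot'];d=R.T@(np.asarray(tgt)-s['position'])/.2
    out=['t',round(s['clock'],2),'pos',s['position'].round(4),'loc',loc(s['position']).round(4),'shift',d.round(3)]
    a=np.degrees(np.arctan2(R[1,1],R[0,1]))
    if ydeg is not None: 
        e=-(ydeg-a); e=(e+90)%180-90; out+=['yaw',round(a,1),'twist',round(np.radians(e)/.5,3)]
    print(*out)
E
python3 - <<'E'
from h import *
z=np.load('top0.npz'); im,W=z['im'],z['W']; c=camera_params('top');T=np.array(c['world_from_camera'])
def face(px,py,h=0):
    u,v=255+px/5,105+py/5; d=T[:3,:3]@[(u-c['cx'])/c['fx'],(v-c['cy'])/c['fy'],1]; o=T[:3,3]
    t=((C-o)@Z+h)/(d@Z); return loc(o+t*d)
for n,p in dict(h1=(190,400),h2=(140,330),h3=(142,247),slotR=(345,425),slotR2=(308,432),slotL=(250,430),r1=(408,377),r2=(434,298)).items():
    l=face(*p); print(n,l.round(4),'q',np.arctan2(l[1],-l[0]).round(3),np.hypot(l[0],l[1]).round(4))
for p in((268,497),): l=face(*p,.080);print('knob',l.round(4),np.arctan2(l[1],-l[0]),np.hypot(l[0],l[1]))
l=face(458,250,.064);print('lever',l, l-[.023,-.04,.064],np.hypot(l[0]-.023,l[1]+.04))
go(w(.063,-.087,.15),-8.25)
E
```

```text
h1 [-0.0704  0.0415 -0.    ] q 0.533 0.0817
h2 [-0.0329  0.0739  0.    ] q 1.151 0.0809
h3 [ 0.0157  0.0778 -0.    ] q 1.77 0.0793
slotR [-0.0705 -0.0468 -0.    ] q -0.586 0.0846
slotR2 [-0.0784 -0.0269  0.    ] q -0.33 0.0829
slotL [-0.0829  0.0057  0.    ] q 0.069 0.0831
r1 [-0.0355 -0.0771  0.    ] q -1.139 0.0848
r2 [ 0.0131 -0.0836 -0.    ] q -1.726 0.0846
knob [-0.0821 -0.0123  0.08  ] -0.1490628272813136 0.08306623934972827
lever [ 0.06525825 -0.08889457  0.064     ] [ 4.22582467e-02 -4.88945729e-02 -5.55111512e-17] 0.06462537176283897
t 0.1 pos [ 0.2284 -0.5545  0.1872] loc [-0.2397 -0.7283  0.2506] shift [ 2.978 -1.963 -0.317] yaw -67.6 twist -2.072
```

step_arm(
  targets=[
    [0.05, 0, 0, -0.5, 0],
    [0.05, 0, 0, -0.6, 0],
    [0.05, 1, -0.66, -0.6, -0.5],
    [0.05, 1, -0.66, -0.6, -1],
    [0.05, 1, -0.66, -0.6, -1],
    [0.05, 1, -0.66, -0.6, -1],
    [0.05, 1, -0.66, -0.6, -1],
    [0.05, 1, -0.66, -0.6, -1],
  ],
)

```text
clock: 1.1
position: [0.363, -0.3568, 0.3079]
ee_rot: [[0.629, 0.778, -0.001], [0.778, -0.629, 0.0], [-0.0, -0.001, -1.0]]
ft_force: [-0.4, 0.4, 0.2]
grip_width: 0.0464
finger_force: 0.0
```

```bash
sed -i 's/C=np.array(.*/C=np.array([.6621,.1165,.0900])/' h.py; python3 -c "
from h import *
go(w(.064,-.087,.15),-8.25); print(w(.064,-.087,.15),read_state()['grip_width'])"
```

```text
Traceback (most recent call last):
  File "h.py", line 11, in w
    def w(*l): return C+F@np.array(l)
                        ^
NameError: name 'F' is not defined
```

```bash
sed -i 's/^C=np.array(.*/&; F=np.c_[X,Y,Z]/' h.py; python3 -c "
from h import *
go([.691,.021,.27],-8.25); print(w(.064,-.087,.048))"
```

```text
t 1.1 pos [ 0.363  -0.3568  0.3079] loc [-0.0886 -0.5113  0.3027] shift [2.5   0.088 0.188] yaw -38.9 twist -1.072
[0.68071656 0.02589098 0.16356922]
```

step_arm(
  targets=[
    [0.23, 0.3, 0, 0, -0.3],
    [0.23, 0.6, 0.02, 0, -0.6],
    [0.23, 0.9, 0.04, 0, -0.9],
    [0.23, 1, 0.04, 0, -1],
    [0.23, 1, 0.04, 0, -1],
    [0.23, 1, 0.04, 0, -1],
  ],
)

```text
clock: 1.85
position: [0.4943, -0.2078, 0.3082]
ee_rot: [[0.183, 0.983, -0.0], [0.983, -0.183, -0.001], [-0.001, -0.0, -1.0]]
ft_force: [-0.8, 0.5, 0.8]
grip_width: 0.0539
finger_force: 0.0
```

```bash
python3 -c "
from h import *
go([.679,.026,.27],-8.25)"
```

```text
t 1.85 pos [ 0.4943 -0.2078  0.3082] loc [ 0.0056 -0.345   0.2488] shift [1.318 0.694 0.19 ] yaw -10.5 twist -0.079
```

step_arm(
  targets=[
    [0.23, 0.25, 0.13, 0, -0.08],
    [0.23, 0.5, 0.26, 0, -0.08],
    [0.23, 0.75, 0.4, 0, -0.08],
    [0.23, 1, 0.69, 0, -0.08],
    [0.23, 1, 0.69, 0, -0.08],
    [0.23, 1, 0.69, 0, -0.08],
    [0.23, 1, 0.69, 0, -0.08],
  ],
)

```text
clock: 2.72
position: [0.6661, -0.0359, 0.3093]
ee_rot: [[0.142, 0.99, 0.001], [0.99, -0.142, -0.0], [-0.0, 0.001, -1.0]]
ft_force: [0.2, 0.1, 1.4]
grip_width: 0.0543
finger_force: 0.0
```

```bash
python3 -c "
from h import *
go([.679,.026,.215],-8.25);go([.679,.026,.157],-8.25)"
```

```text
t 2.73 pos [ 0.6661 -0.0359  0.3093] loc [ 0.132  -0.1502  0.177 ] shift [0.316 0.019 0.471] yaw -8.2 twist 0.003
t 2.73 pos [ 0.6661 -0.0359  0.3093] loc [ 0.132  -0.1502  0.177 ] shift [0.316 0.019 0.761] yaw -8.2 twist 0.003
```

step_arm(
  targets=[
    [0.23, 0.2, 0.02, 0, 0],
    [0.23, 0.32, 0.02, 0.2, 0],
    [0.23, 0.32, 0.02, 0.4, 0],
    [0.23, 0.32, 0.02, 0.4, 0],
    [0.23, 0.32, 0.02, 0.4, 0],
  ],
)

```text
clock: 3.35
position: [0.6797, 0.0277, 0.2315]
ee_rot: [[0.141, 0.99, 0.004], [0.99, -0.141, -0.0], [0.0, 0.004, -1.0]]
ft_force: [0.2, -0.2, 0.7]
grip_width: 0.0541
finger_force: 0.0
```

```bash
python3 - <<'E'
from h import *
go([.679,.026,.157],-8.25)
im,W=pts('side'); np.savez('s1',im=im,W=W)
im2,_=pts('top')
cv2.imwrite('pics/s1.png',np.hstack([cv2.resize(a[...,::-1],(400,480),interpolation=cv2.INTER_CUBIC) for a in(im[130:262,310:420],im2[105:225,275:375])]))
E
```

```text
t 3.35 pos [0.6797 0.0277 0.2315] loc [ 0.0969 -0.0854  0.1074] shift [-0.009 -0.004  0.372] yaw -8.1 twist 0.005
```

View pics/s1.png

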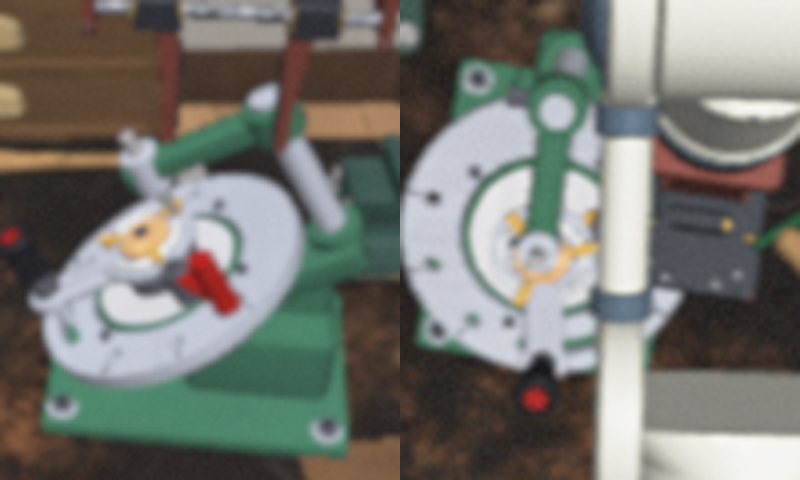

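The side half of this picture shows the two red fingers, tips near (165,180) and (290,140), hanging over and straddling the lever handle at (213,283). The top half shows the gripper clear to the right of the overarm. I go down now.

step_arm(
  targets=[
    [0.23, -0.01, 0, 0.12, 0],
    [0.23, -0.01, 0, 0.24, 0],
    [0.23, -0.01, 0, 0.37, 0],
    [0.23, -0.01, 0, 0.37, 0],
    [0.23, -0.01, 0, 0.37, 0],
  ],
)

```text
clock: 4.08
position: [0.6802, 0.0266, 0.1569]
ee_rot: [[0.14, 0.99, 0.003], [0.99, -0.14, -0.0], [0.0, 0.003, -1.0]]
ft_force: [-0.4, -0.5, 0.3]
grip_width: 0.0538
finger_force: 0.0
```

```bash
python3 - <<'E'
from h import *
p=w(.064,-.087,.048); print(read_state()['ft_force'])
th0=np.arctan2(-(-.087+.04),.064-.023)
s=read_state();R=s['ee_rot'];print(s['position'])
for a in np.linspace(0,1.3,6):
    h=w(.023+.06*np.cos(th0+a),-.04-.06*np.sin(th0+a),.048); print(round(a,2),(R.T@(h-w(.023+.06*np.cos(th0),-.04-.06*np.sin(th0),.048))/.2).round(3))
E
```

```text
[-0.35930426 -0.54070591  0.32972562]
[0.68024509 0.02660788 0.15689581]
0.0 [0. 0. 0.]
0.26 [-0.043 -0.056  0.032]
0.52 [-0.068 -0.12   0.069]
0.78 [-0.073 -0.188  0.107]
1.04 [-0.058 -0.254  0.145]
1.3 [-0.023 -0.314  0.18 ]
```

step_arm(
  targets=[
    [0.23, -0.02, -0.03, 0.0, 0],
    [0.23, -0.04, -0.06, 0.02, 0],
    [0.23, -0.05, -0.09, 0.03, 0],
    [0.23, -0.06, -0.13, 0.05, 0],
    [0.23, -0.07, -0.17, 0.07, 0],
    [0.23, -0.07, -0.21, 0.09, 0],
    [0.23, -0.07, -0.25, 0.11, 0],
    [0.23, -0.06, -0.29, 0.135, 0],
    [0.23, -0.05, -0.32, 0.155, 0],
    [0.23, -0.04, -0.34, 0.17, 0],
    [0.23, -0.03, -0.355, 0.18, 0],
    [0.23, -0.03, -0.355, 0.18, 0],
  ],
)

```text
clock: 5.58
position: [0.6086, 0.0278, 0.122]
ee_rot: [[0.142, 0.99, 0.005], [0.99, -0.142, -0.005], [-0.004, 0.006, -1.0]]
ft_force: [-4.5, -8.4, 12.8]
grip_width: 0.0539
finger_force: 7.0
```

```bash
python3 - <<'E'
from h import *
im,W=pts('side'); im2,W2=pts('top')
hsv=cv2.cvtColor(im,cv2.COLOR_RGB2HSV)
cv2.imwrite('pics/s2.png',np.hstack([cv2.resize(a[...,::-1],(400,480),interpolation=cv2.INTER_CUBIC) for a in(im[130:262,310:420],im2[105:225,275:375])]))
go([.679,.026,.157])
E
```

```text
t 5.67 pos [0.6086 0.0279 0.122 ] loc [-0.0188 -0.0954  0.0478] shift [ 0.04   0.351 -0.173]
```

View pics/s2.png

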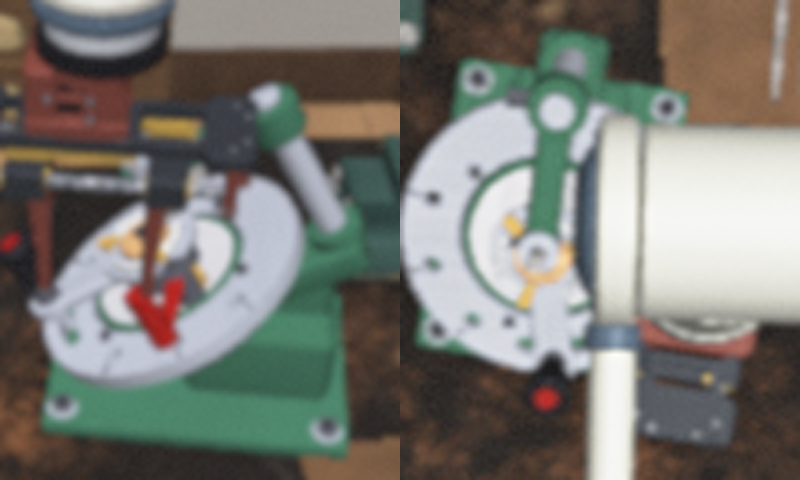

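The handle, outer end at (135,300) and bar at (175,310), has swung clockwise, and the force has reached about 16 N. I measure how far it went.

```bash
python3 - <<'E'
from h import *
for n,box in (('side',(190,240,335,370)),('top',(190,215,295,325))):
    im,W=pts(n); hsv=cv2.cvtColor(im,cv2.COLOR_RGB2HSV)
    m=((hsv[...,0]<6)|(hsv[...,0]>174))&(hsv[...,1]>180)&(hsv[...,2]>110)
    k=np.zeros_like(m);k[box[0]:box[1],box[2]:box[3]]=1;m&=k
    f=loc(W[m]); f=f[np.isfinite(f[:,0])]; print(n,len(f))
    for a in range(20,90,8):
        g=f[(f[:,2]>a/1e3)&(f[:,2]<=(a+8)/1e3)]
        if len(g): print(a,len(g),np.median(g,0).round(4))
E
```

```text
side 98
20 30 [ 0.0207 -0.0717  0.0262]
28 15 [ 0.0207 -0.1066  0.032 ]
36 18 [ 0.0218 -0.1071  0.0401]
44 14 [ 0.0202 -0.1075  0.0484]
52 10 [ 0.0196 -0.1079  0.0557]
60 11 [ 0.0168 -0.1058  0.0625]
top 15
76 14 [-0.0807 -0.0171  0.0812]
84 1 [-0.0776 -0.014   0.0853]
```

```bash
python3 - <<'E'
from h import *
c=camera_params('side');T=np.linalg.inv(c['world_from_camera']);s=read_state();R=s['ee_rot'];p=s['position']
def pr(x):
    q=T[:3,:3]@x+T[:3,3]; u,v=c['fx']*q[0]/q[2]+c['cx'],c['fy']*q[1]/q[2]+c['cy']; return round((u-310)*400/110),round((v-130)*480/132)
for dy in(-.027,0,.027):
  for dz in (0,-.04,-.08): print(dy,dz,pr(p+R@[0,dy,dz]))
print('handle at 48:',pr(w(.0205,-.098,.048)),pr(w(.0205,-.098,.064)),s['ft_force'])
im,W=pts('side'); cv2.imwrite('pics/s3.png',cv2.resize(im[170:240,310:400,::-1],(774,600),interpolation=cv2.INTER_CUBIC))
E
```

```text
-0.027 0 (56, 316)
-0.027 -0.04 (56, 269)
-0.027 -0.08 (55, 219)
0 0 (98, 320)
0 -0.04 (99, 272)
0 -0.08 (99, 222)
0.027 0 (140, 323)
0.027 -0.04 (142, 276)
0.027 -0.08 (144, 225)
handle at 48: (151, 304) (140, 286) [-4.46585466 -7.788955   12.40924392]
```

View pics/s3.png

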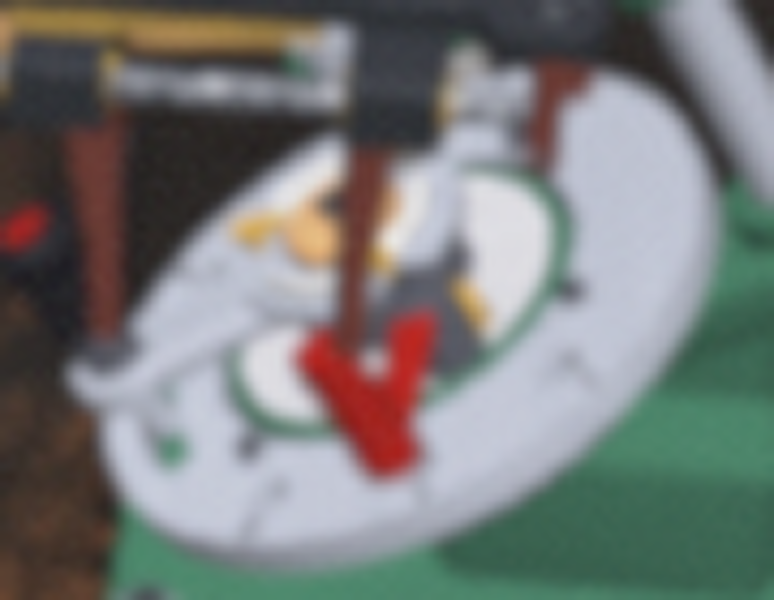

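The uphill finger, at (360,300), stands behind the handle, at (350,400), in the crook between handle and bar, so it is off in y. I check the finger depth against the handle.

```bash
python3 - <<'E'
from h import *
im,W=pts('side'); 
for n,(x,y) in dict(Lf=(97,200),Lf2=(100,260),Lf3=(105,310),Mf=(365,200),Mf2=(358,260),Mf3=(352,305),hand=(330,370),hand2=(370,430),hand3=(390,455),bar=(405,360)).items():
    u,v=310+x/8.6,170+y/8.57; u,v=int(round(u)),int(round(v))
    q=W[v-1:v+2,u-1:u+2].reshape(-1,3); q=np.nanmedian(q,0); print(n,im[v,u],q.round(4),loc(q).round(4))
s=read_state(); print(s['position'],s['ee_rot'].round(3).tolist(),s['torque'])
E
```

```text
Lf [106  60  52] [0.572  0.0209 0.2017] [-0.0095 -0.1075  0.1345]
Lf2 [104  59  53] [0.5741 0.0203 0.1835] [-0.0167 -0.1078  0.1177]
Lf3 [101  58  51] [0.5739 0.0197 0.1653] [-0.0259 -0.1084  0.1019]
Mf [105  57  51] [0.639  0.0113 0.2091] [ 0.0529 -0.1074  0.107 ]
Mf2 [125  86  62] [0.6399 0.0115 0.1896] [ 0.0438 -0.1071  0.0897]
Mf3 [104  65  59] [0.6385 0.0109 0.1728] [ 0.0343 -0.1079  0.0758]
hand [165  35  33] [0.6326 0.012  0.1505] [ 0.018  -0.1076  0.0595]
hand2 [161  37  34] [0.6447 0.0105 0.132 ] [ 0.0192 -0.1074  0.0373]
hand3 [166  36  31] [0.6496 0.009  0.1223] [ 0.0187 -0.1082  0.0265]
bar [187  38  34] [0.6573 0.0473 0.1226] [ 0.0208 -0.0691  0.0257]
[0.60859888 0.02783375 0.12199844] [[0.142, 0.99, 0.005], [0.99, -0.142, -0.005], [-0.004, 0.005, -1.0]] [-1.59696884  0.39232047 -0.24820285]
```

```bash
python3 - <<'E'
from h import *
im,W=pts('side'); 
for u in (321,322,323,351,352,353):
    print(u)
    for v in range(200,222,2): print(v,im[v,u],W[v,u].round(3),loc(W[v,u])[1].round(3), end=' | ')
    print()
E
```

```text
321
200 [100  56  51] [0.572 0.019 0.184] -0.109 | 202 [99 56 50] [0.572 0.02  0.178] -0.109 | 204 [96 56 51] [0.572 0.021 0.171] -0.107 | 206 [95 56 49] [0.572 0.021 0.165] -0.108 | 208 [93 61 59] [0.572 0.022 0.159] -0.107 | 210 [87 80 88] [0.571 0.105 0.08 ] -0.024 | 212 [ 93  95 105] [0.571 0.103 0.075] -0.026 | 214 [160 165 178] [0.571 0.103 0.068] -0.026 | 216 [158 161 173] [0.571 0.098 0.066] -0.031 | 218 [117 111 115] [0.571 0.102 0.055] -0.028 | 220 [109 103 107] [ 0.571  0.156 -0.001] 0.026 | 
322
200 [101  57  51] [0.574 0.019 0.184] -0.109 | 202 [103  58  52] [0.574 0.019 0.178] -0.109 | 204 [101  57  51] [0.574 0.021 0.171] -0.107 | 206 [101  57  51] [0.574 0.019 0.167] -0.109 | 208 [100  64  63] [0.574 0.02  0.16 ] -0.109 | 210 [91 85 92] [0.574 0.102 0.083] -0.027 | 212 [ 94  95 106] [0.574 0.101 0.077] -0.028 | 214 [163 167 180] [0.574 0.101 0.07 ] -0.028 | 216 [165 169 182] [0.574 0.095 0.069] -0.034 | 218 [147 150 159] [0.574 0.095 0.062] -0.034 | 220 [158 160 170] [ 0.573  0.157 -0.003] 0.028 | 
323
200 [87 50 48] [0.576 0.02  0.183] -0.108 | 202 [88 51 48] [0.576 
[... 1286 characters left out ...]
 [161  63  61] [0.642 0.015 0.146] -0.103 | 216 [164  38  34] [0.642 0.011 0.143] -0.107 | 218 [162  36  30] [0.642 0.011 0.136] -0.107 | 220 [154  36  32] [0.642 0.01  0.132] -0.108 | 
353
200 [157 124  76] [0.642 0.01  0.191] -0.108 | 202 [151 136 131] [0.642 0.009 0.186] -0.109 | 204 [130 123 130] [0.645 0.031 0.162] -0.088 | 206 [98 92 98] [0.651 0.084 0.111] -0.034 | 208 [86 79 85] [0.652 0.091 0.098] -0.026 | 210 [120 109 115] [0.652 0.09  0.093] -0.028 | 212 [177 151 156] [0.652 0.089 0.086] -0.029 | 214 [157  75  75] [0.645 0.016 0.145] -0.102 | 216 [160  38  34] [0.645 0.013 0.141] -0.105 | 218 [163  35  31] [0.645 0.013 0.135] -0.105 | 220 [160  36  32] [0.645 0.01  0.131] -0.108 |
```

```bash
python3 - <<'E'
from h import *
im,W=pts('side'); 
for v in range(206,224,2): print(v,[(u,round(W[v,u,0],3),round(W[v,u,1],3),round(W[v,u,2],3)) for u in range(322,331,2)])
# any points between fingertips region below .155 near TCP
for n in('side','top'):
    im,W=pts(n); p=read_state()['position']; d=W-p; m=(abs(d[...,0])<.045)&(abs(d[...,1])<.02)&(d[...,2]>-.005)&(d[...,2]<.045)
    v,u=np.where(m); print(n,m.sum()); print([(a,b,*W[a,b].round(3),*im[a,b]) for a,b in zip(v,u)][::6])
E
```

```text
206 [(322, np.float64(0.574), np.float64(0.021), np.float64(0.165)), (324, np.float64(0.578), np.float64(0.02), np.float64(0.165)), (326, np.float64(0.586), np.float64(0.216), np.float64(-0.0)), (328, np.float64(0.59), np.float64(0.162), np.float64(0.045)), (330, np.float64(0.595), np.float64(0.121), np.float64(0.08))]
208 [(322, np.float64(0.574), np.float64(0.02), np.float64(0.16)), (324, np.float64(0.578), np.float64(0.021), np.float64(0.159)), (326, np.float64(0.584), np.float64(0.122), np.float64(0.073)), (328, np.float64(0.589), np.float64(0.115), np.float64(0.078)), (330, np.float64(0.595), np.float64(0.112), np.float64(0.081))]
210 [(322, np.float64(0.574), np.float64(0.102), np.float64(0.083)), (324, np.float64(0.579), np.float64(0.104), np.float64(0.081)), (326, np.float64(0.584), np.float64(0.108), np.float64(0.078)), (328, np.float64(0.589), np.float64(0.107), np.float64(0.078)), (330, np.float64(0.594), np.float64(0.102), np.float64(0.082))]
212 [(322, np.float64(0.574), np.float64(0.101), np.float64(0.077)), (324, np.float64(0.579), np.float64(0.099), np.float64(0.078))
[... 4556 characters left out ...]
(148), np.uint8(32), np.uint8(30)), (np.int64(220), np.int64(349), np.float64(0.636), np.float64(0.013), np.float64(0.129), np.uint8(122), np.uint8(96), np.uint8(95)), (np.int64(220), np.int64(355), np.float64(0.649), np.float64(0.011), np.float64(0.13), np.uint8(163), np.uint8(34), np.uint8(30)), (np.int64(221), np.int64(354), np.float64(0.647), np.float64(0.008), np.float64(0.13), np.uint8(162), np.uint8(34), np.uint8(31)), (np.int64(222), np.int64(355), np.float64(0.65), np.float64(0.012), np.float64(0.123), np.uint8(168), np.uint8(36), np.uint8(32)), (np.int64(223), np.int64(355), np.float64(0.65), np.float64(0.008), np.float64(0.124), np.uint8(166), np.uint8(35), np.uint8(33))]
top 0
[]
```

```bash
python3 - <<'E'
from h import *
z=np.load('s1.npz');W=z['W'];p=np.array([.6797,.0277,.2315])
R=np.c_[[.141,.99,0],[.99,-.141,0],[0,0,-1]]
d=(W-p)@R; m=(abs(d[...,1])<.06)&(abs(d[...,0])<.025)&(d[...,2]>-.09)&(d[...,2]<.03)
for lo in range(-90,30,6):
    k=m&(d[...,2]*1e3>lo)&(d[...,2]*1e3<=lo+6); g=d[k]*1e3
    print(lo,k.sum(),np.unique((g[:,1]//4*4).astype(int),return_counts=True), (np.percentile(g[:,0],[5,95]).round() if len(g) else ''))
E
```

```text
-90 37 (array([-40, -36, -32, -28,  24,  28,  32,  36]), array([4, 4, 8, 2, 5, 5, 5, 4])) [-14.  -2.]
-84 38 (array([-40, -36, -32, -28,  24,  28,  32,  36]), array([6, 5, 4, 1, 6, 6, 6, 4])) [-14.  -1.]
-78 30 (array([-40, -36, -32, -28,  24,  28,  32,  36]), array([3, 5, 5, 1, 3, 4, 6, 3])) [-14. -11.]
-72 27 (array([-40, -36, -32, -28,  24,  28,  32]), array([3, 6, 5, 1, 3, 5, 4])) [-14. -10.]
-66 25 (array([-40, -36, -32,  24,  28,  32,  36]), array([2, 4, 7, 2, 5, 4, 1])) [-13.  -1.]
-60 29 (array([-40, -36, -32, -28,  24,  28,  32]), array([1, 5, 4, 2, 5, 6, 6])) [-14.  -6.]
-54 23 (array([-36, -32, -28,  24,  28,  32]), array([5, 5, 3, 3, 4, 3])) [-14. -10.]
-48 19 (array([-36, -32,  24,  28,  32]), array([3, 5, 1, 5, 5])) [-14. -11.]
-42 27 (array([-36, -32, -28,  24,  28,  32]), array([6, 3, 1, 7, 6, 4])) [-14.   3.]
-36 9 (array([-36, -32, -28,  24,  28,  32]), array([2, 2, 1, 1, 1, 2])) [-13.  -2.]
-30 0 (array([], dtype=int64), array([], dtype=int64)) 
-24 0 (array([], dtype=int64), array([], dtype=int64)) 
-18 0 (array([], dtype=int64), array([], dtype=int64)) 
-12 0 (array([], dtype=int64), array([], dtype=int64)) 
-6 0 (array([], dtype=int64), array([], dtype=int64)) 
0 0 (array([], dtype=int64), array([], dtype=int64)) 
6 0 (array([], dtype=int64), array([], dtype=int64)) 
12 0 (array([], dtype=int64), array([], dtype=int64)) 
18 0 (array([], dtype=int64), array([], dtype=int64)) 
24 0 (array([], dtype=int64), array([], dtype=int64))
```

```bash
sed -i "s/d=R.T@(np.asarray(tgt)-s\['position'\])/d=R.T@(np.asarray(tgt)-[0,0,.033]-s['position'])/" h.py; python3 - <<'E'
from h import *
t=w(.0205,-.098,.052); t[2]=w(.0205,-.098,.042)[2]; print(t); go(t,-8.25)
E
```

```text
[0.63987658 0.02069747 0.13662307]
t 6.08 pos [0.6086 0.0279 0.122 ] loc [-0.0188 -0.0954  0.0478] shift [-0.013  0.159  0.093] yaw -8.2 twist 0.002
```

step_arm(
  targets=[
    [0.23, 0, 0, -0.15, 0],
    [0.23, 0, 0, -0.2, 0],
    [0.23, -0.01, 0.1, -0.2, 0],
    [0.23, -0.015, 0.15, -0.2, 0],
    [0.23, -0.015, 0.15, -0.1, 0],
    [0.23, -0.015, 0.15, 0, 0],
    [0.23, -0.015, 0.15, 0.05, 0],
    [0.23, -0.015, 0.15, 0.09, 0],
    [0.23, -0.015, 0.15, 0.09, 0],
    [0.23, -0.015, 0.15, 0.09, 0],
  ],
)

```text
clock: 7.32
position: [0.6378, 0.0237, 0.1011]
ee_rot: [[0.139, 0.99, 0.001], [0.99, -0.139, -0.0], [0.0, 0.001, -1.0]]
ft_force: [-0.8, 0.4, -0.4]
grip_width: 0.0537
finger_force: 0.0
```

```bash
cat > lev.py <<'E'
from h import *
im,W=pts('side'); hsv=cv2.cvtColor(im,cv2.COLOR_RGB2HSV)
m=((hsv[...,0]<6)|(hsv[...,0]>174))&(hsv[...,1]>180)&(hsv[...,2]>110)
f=loc(W[m]); k=np.isfinite(f[:,0])&(f[:,1]<-.03)&(f[:,1]>-.125)&(abs(f[:,0])<.1)&(f[:,2]<.07); f=f[k]
g=f[(f[:,2]>.040)]; a=np.median(g,0)+[0,.008,0]; print('handle',len(g),a.round(4),'angle from up',np.arctan2(-(a[1]+.04),a[0]-.023).round(3), 'r',np.hypot(a[1]+.04,a[0]-.023).round(4))
b=f[f[:,2]<.034]; print('bar',len(b),np.median(b,0).round(4))
s=read_state(); print('ft',s['ft_force'].round(1),'ff',s['finger_force'])
E
python3 - <<'E'
from lev import *
d=(W-s['position'])@s['ee_rot']; m=(abs(d[...,1])<.06)&(abs(d[...,0])<.025)&(d[...,2]>-.09)&(d[...,2]<-.035)
g=d[m];print('fingers y',np.percentile(g[g[:,1]<0,1],[5,95]),np.percentile(g[g[:,1]>0,1],[5,95]))
go([.6,.02,.1])
E
```

```text
handle 49 [ 0.0198 -0.0986  0.0532] angle from up 1.625 r 0.0587
bar 44 [ 0.0203 -0.0777  0.0265]
ft [0.7 0.  0.1] ff 0.0
fingers y [-0.03588393 -0.00191541] [0.0012502  0.03695378]
t 7.38 pos [0.6379 0.0236 0.1012] loc [-0.0035 -0.0954  0.015 ] shift [-0.044 -0.186  0.171]
```

step_arm(
  targets=[
    [0.23, 0, -0.04, 0, 0],
    [0.23, 0, -0.08, 0.02, 0],
    [0.23, 0.01, -0.11, 0.035, 0],
    [0.23, 0.02, -0.14, 0.05, 0],
    [0.23, 0.03, -0.165, 0.065, 0],
    [0.23, 0.04, -0.185, 0.075, 0],
    [0.23, 0.04, -0.185, 0.075, 0],
  ],
)

```text
clock: 8.25
position: [0.6024, 0.0362, 0.0856]
ee_rot: [[0.14, 0.99, 0.002], [0.99, -0.14, -0.001], [-0.001, 0.002, -1.0]]
ft_force: [4.0, -3.4, 0.9]
grip_width: 0.0543
finger_force: 2.3
```

```bash
python3 lev.py
```

```text
handle 41 [-0.0081 -0.0897  0.0525] angle from up 2.13 r 0.0586
bar 33 [ 0.0043 -0.0687  0.0266]
ft [ 4.9 -2.9  0.4] ff 2.293883264064789
```

step_arm(
  targets=[
    [0.4, 0, 0.03, 0, 0],
    [0.4, 0, 0.04, -0.25, 0],
    [0.4, 0, 0.04, -0.5, 0],
    [0.4, 0, -0.3, -0.6, 0.35],
    [0.4, 0, -0.6, -0.6, 0.7],
    [0.4, 0, -0.6, -0.6, 1],
    [0.4, 0, -0.6, -0.6, 1],
  ],
)

```text
clock: 9.18
position: [0.4824, 0.0541, 0.2054]
ee_rot: [[0.595, 0.804, -0.0], [0.804, -0.595, 0.001], [0.0, -0.0, -1.0]]
ft_force: [0.2, 0.2, 0.3]
grip_width: 0.0617
finger_force: 0.0
```

```bash
cat > knob.py <<'E'
from h import *
def knob():
    im,W=pts('top'); hsv=cv2.cvtColor(im,cv2.COLOR_RGB2HSV)
    m=((hsv[...,0]<8)|(hsv[...,0]>172))&(hsv[...,1]>150)&(hsv[...,2]>80)
    f=loc(W[m]); k=np.isfinite(f[:,0])&(f[:,2]>.07)&(f[:,2]<.105)&(f[:,0]<-.03)&(np.hypot(f[:,0],f[:,1])<.12); f=f[k]
    print('knob n',len(f)); 
    if len(f): a=np.median(f,0); print(a.round(4),'q',np.arctan2(a[1],-a[0]).round(3),'r',np.hypot(a[0],a[1]).round(4)); return a
E
python3 - <<'E'
from knob import *
import lev
knob(); print(read_state()['qpos'].round(2))
go(w(-.080,-.0165,.058)-[0,0,.019]+[0,0,.07],81.75)
E
```

```text
handle 38 [-0.0081 -0.0896  0.054 ] angle from up 2.131 r 0.0585
bar 45 [-0.0003 -0.0781  0.0265]
ft [-1.4 -0.3 -0.1] ff 0.0
knob n 0
[ 0.04 -0.21  1.49  0.    1.86  0.68]
t 9.28 pos [0.4833 0.0537 0.2049] loc [-0.088  -0.0878  0.1835] shift [0.479 0.139 0.433] yaw -36.5 twist 2.157
```

step_arm(
  targets=[
    [0.4, 0, 0, 0, 0.35],
    [0.4, 0, 0, 0, 0.7],
    [0.4, 0, 0, 0, 1],
    [0.4, 0, 0, 0, 1],
    [0.4, 0, 0, 0, 1],
  ],
)

```text
clock: 9.9
position: [0.4834, 0.0534, 0.2048]
ee_rot: [[0.907, 0.421, -0.001], [0.421, -0.907, 0.0], [-0.001, -0.001, -1.0]]
ft_force: [0.6, -0.1, 0.6]
grip_width: 0.0612
finger_force: 0.0
```

step_arm(
  targets=[
    [0.4, 0, 0, 0, 0.35],
    [0.4, 0, 0, 0, 0.7],
    [0.4, 0, 0, 0, 1],
    [0.4, 0, 0, 0, 1.0],
    [0.4, 0, 0, 0, 1.0],
  ],
)

```text
clock: 10.52
position: [0.4832, 0.0535, 0.2052]
ee_rot: [[0.998, -0.065, -0.0], [-0.065, -0.998, 0.0], [-0.0, -0.0, -1.0]]
ft_force: [-0.1, 0.6, 0.3]
grip_width: 0.0614
finger_force: 0.0
```

```bash
sed -i "s/def knob():/def knob(n='top'):/; s/pts('top')/pts(n)/" knob.py; python3 - <<'E'
from knob import *
knob(); knob('side'); print(read_state()['qpos'].round(2))
go(w(-.080,-.0165,.058)-[0,0,.019]+[0,0,.07],81.75)
E
```

```text
knob n 0
knob n 17
[-0.0827 -0.0175  0.08  ] q -0.208 r 0.0845
[ 0.04 -0.21  1.49  0.    1.86  1.68]
t 10.62 pos [0.4832 0.0535 0.2052] loc [-0.0879 -0.088   0.1838] shift [ 0.375 -0.33   0.435] yaw -93.8 twist 0.155
```

step_arm(
  targets=[
    [0.4, 0.1, -0.1, 0, 0.16],
    [0.4, 0.25, -0.2, 0.1, 0.16],
    [0.4, 0.36, -0.33, 0.25, 0.16],
    [0.4, 0.375, -0.33, 0.43, 0.16],
    [0.4, 0.375, -0.33, 0.43, 0.16],
    [0.4, 0.375, -0.33, 0.43, 0.16],
  ],
)

```text
clock: 11.38
position: [0.5629, 0.114, 0.1209]
ee_rot: [[0.989, -0.148, 0.002], [-0.148, -0.989, 0.0], [0.002, -0.0, -1.0]]
ft_force: [0.1, -0.7, 0.9]
grip_width: 0.0617
finger_force: 0.0
```

```bash
python3 - <<'E'
from knob import *
knob('side'); 
go(w(-.081,-.0173,.058)-[0,0,.019],81.75)
im,W=pts('side');im2,_=pts('top')
cv2.imwrite('pics/s4.png',np.hstack([cv2.resize(im[130:230,270:390,::-1],(480,400),interpolation=cv2.INTER_CUBIC),cv2.resize(im2[140:230,275:345,::-1],(311,400),interpolation=cv2.INTER_CUBIC)]))
E
```

```text
knob n 15
[-0.0837 -0.0175  0.0798] q -0.206 r 0.0855
t 11.43 pos [0.5633 0.114  0.1217] loc [-0.0686 -0.0166  0.0762] shift [-0.01   0.004  0.37 ] yaw -98.5 twist -0.01
```

View pics/s4.png

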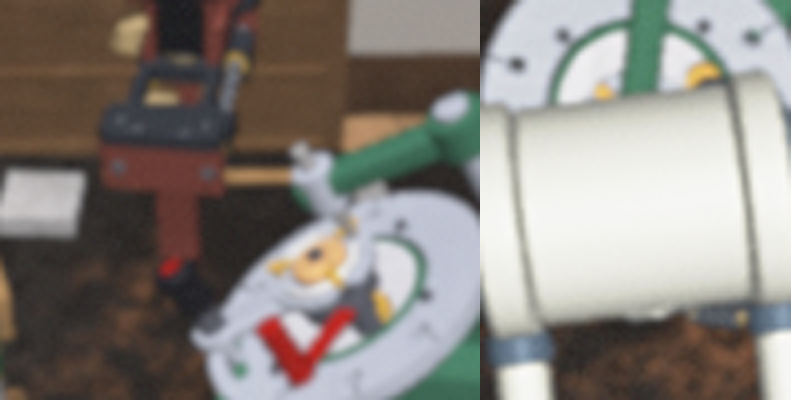

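The side half shows the fingers end-on at (180,215), right above the knob's red dot at (170,268), with the block and overarm clear. I descend and grip.

step_arm(
  targets=[
    [0.4, -0.01, 0, 0.12, 0],
    [0.4, -0.01, 0, 0.24, 0],
    [0.4, -0.01, 0, 0.36, 0],
    [0.4, -0.01, 0, 0.36, 0],
    [-0.6, -0.01, 0, 0.36, 0],
    [-0.6, -0.01, 0, 0.36, 0],
    [-0.6, -0.01, 0, 0.36, 0],
    [-0.6, -0.01, 0, 0.36, 0],
    [-0.6, -0.01, 0, 0.36, 0],
  ],
  grip_force=40,
)

```text
clock: 12.65
position: [0.5609, 0.1144, 0.048]
ee_rot: [[0.989, -0.149, 0.001], [-0.149, -0.989, 0.0], [0.001, -0.0, -1.0]]
ft_force: [-1.0, -1.8, 3.6]
grip_width: 0.0292
finger_force: 40.0
```

```bash
python3 - <<'E'
from knob import *
knob('side'); s=read_state(); print(s['ft_force'],s['grip_width'],s['finger_force'])
R=s['ee_rot']
print('pull 13mm',(R.T@(F@[0,0,.013])/.2).round(3))
p=lambda q,z=0:w(-.082*np.cos(q),.082*np.sin(q),.058+z)
for q in(-.1,0,.1,.2,.3): print(q,(R.T@(p(q,.013)-p(-.207))/.2).round(3))
E
```

```text
knob n 0
[-0.57488887 -0.38888571  3.90512388] 0.02954638082270311 40.00072654278483
pull 13mm [-0.032  0.    -0.056]
-0.1 [-0.038 -0.043 -0.053]
0 [-0.04  -0.084 -0.052]
0.1 [-0.039 -0.125 -0.053]
0.2 [-0.034 -0.166 -0.056]
0.3 [-0.025 -0.205 -0.061]
```

step_arm(
  targets=[
    [-0.6, -0.01, 0, -0.02, 0],
    [-0.6, -0.02, 0, -0.04, 0],
    [-0.6, -0.033, 0, -0.058, 0],
    [-0.6, -0.033, 0, -0.058, 0],
    [-0.6, -0.033, 0, -0.058, 0],
  ],
)

```text
clock: 13.32
position: [0.5554, 0.1151, 0.0575]
ee_rot: [[0.989, -0.149, 0.003], [-0.149, -0.989, -0.0], [0.003, 0.0, -1.0]]
ft_force: [9.0, -1.0, -6.5]
grip_width: 0.0293
finger_force: 40.0
```

```bash
python3 - <<'E'
from h import *
s=read_state(); print(s['ft_force']@F,s['grip_width'],s['finger_force'],s['position'],loc(s['position'])) 
E
```

```text
[  4.60961099   0.28863697 -10.17776887] 0.02931290569283854 39.998840522021055 [0.55544649 0.11509577 0.0575356 ] [-0.1074665  -0.01669369  0.02455916]
```

step_arm(
  targets=[
    [-0.6, -0.005, 0, -0.009, 0],
    [-0.6, -0.011, -0.03, -0.007, 0],
    [-0.6, -0.012, -0.06, -0.006, 0],
    [-0.6, -0.013, -0.09, -0.005, 0],
    [-0.6, -0.012, -0.12, -0.006, 0],
    [-0.6, -0.01, -0.15, -0.008, 0],
    [-0.6, -0.005, -0.18, -0.01, 0],
    [-0.6, -0.001, -0.195, -0.012, 0],
    [-0.6, 0, -0.2, -0.013, 0],
    [-0.6, 0, -0.2, -0.013, 0],
  ],
)

```text
clock: 14.58
position: [0.557, 0.1525, 0.0562]
ee_rot: [[0.989, -0.151, -0.009], [-0.151, -0.989, -0.005], [-0.009, 0.006, -1.0]]
ft_force: [-1.2, -7.2, -12.6]
grip_width: 0.0297
finger_force: 40.0
```

```bash
python3 - <<'E'
from h import *
s=read_state(); print(s['ft_force']@F,s['grip_width'],s['finger_force'],s['position'],loc(s['position'])) 
E
python3 lev.py
```

```text
[ -6.41355804  -7.28554615 -10.86547754] 0.029730430990918322 39.99709003663156 [0.55704229 0.15245744 0.05621523] [-0.11140186  0.02051032  0.0253066 ]
handle 37 [-0.0085 -0.0893  0.0531] angle from up 2.139 r 0.0585
bar 42 [ 0.0011 -0.0794  0.0269]
ft [ -0.7  -7.2 -13. ] ff 39.99724568333477
```

step_arm(
  targets=[
    [-0.6, -0.0, 0.01, 0.02, 0],
    [0.0, 0, 0.01, 0.02, 0],
    [0.0, 0, 0.01, 0.02, 0],
    [0.0, 0, 0.01, 0.02, 0],
    [0.0, 0, 0.01, 0.02, 0],
  ],
)

```text
clock: 15.25
position: [0.56, 0.1533, 0.058]
ee_rot: [[0.989, -0.148, 0.001], [-0.148, -0.989, 0.0], [0.001, -0.0, -1.0]]
ft_force: [0.6, -0.0, 0.9]
grip_width: 0.0439
finger_force: 0.0
```

```bash
python3 - <<'E'
from knob import *
s=read_state(); print(s['ft_force']@F,s['grip_width'],s['finger_force'],s['position'],loc(s['position']))
R=s['ee_rot']
im,W=pts('side'); cv2.imwrite('pics/s5.png',cv2.resize(im[160:235,295:385,::-1],(720,600),interpolation=cv2.INTER_CUBIC))
p=lambda q,z=0:w(-.082*np.cos(q),.082*np.sin(q),.058+z)
for q in(.3,.4,.5,.6,.65): print(q,(R.T@(p(q,.010)-p(.25,.010))/.2).round(3))
E
```

```text
[0.93313653 0.04427293 0.48540832] 0.043892557026315865 0.0 [0.55999692 0.15326917 0.05801734] [-0.10806937  0.02173762  0.02546349]
0.3 [ 0.005 -0.02  -0.003]
0.4 [ 0.017 -0.058 -0.01 ]
0.5 [ 0.032 -0.095 -0.019]
0.6 [ 0.05  -0.13  -0.029]
0.65 [ 0.061 -0.147 -0.035]
```

View pics/s5.png

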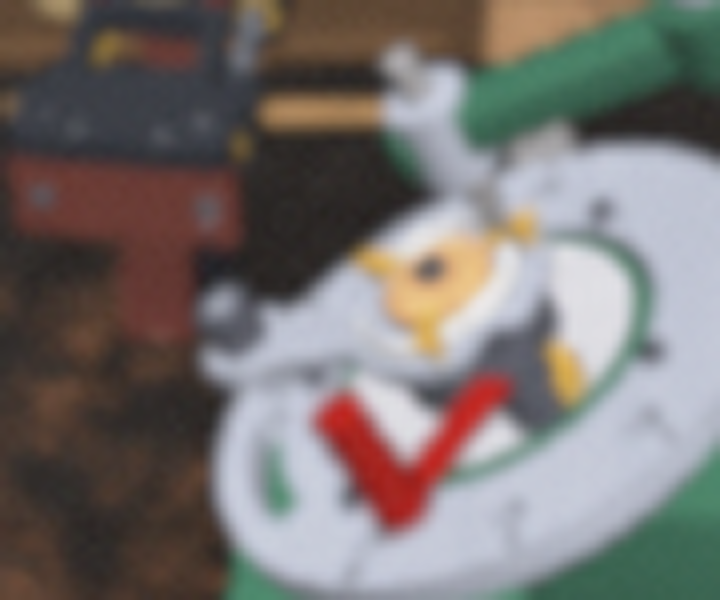

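step_arm(
  targets=[
    [0, 0.002, -0.03, -0.002, 0],
    [0, 0.005, -0.045, -0.004, 0],
    [0, 0.009, -0.06, -0.006, 0],
    [0, 0.013, -0.075, -0.008, 0],
    [0, 0.017, -0.088, -0.01, 0],
    [0, 0.021, -0.1, -0.013, 0],
    [0, 0.025, -0.11, -0.016, 0],
    [0, 0.03, -0.12, -0.019, 0],
    [0, 0.034, -0.128, -0.021, 0],
    [0, 0.034, -0.128, -0.021, 0],
  ],
)

```text
clock: 16.55
position: [0.5699, 0.1772, 0.061]
ee_rot: [[0.989, -0.149, -0.001], [-0.149, -0.989, -0.001], [-0.001, 0.001, -1.0]]
ft_force: [-0.6, -0.8, -0.8]
grip_width: 0.0439
finger_force: 0.4
```

```bash
cat > bar.py <<'E'
from h import *
s=read_state(); print('F',(s['ft_force']@F).round(2),s['grip_width'],s['finger_force'],loc(s['position']).round(4))
im,W=pts('side'); f=loc(W); r=np.hypot(f[...,0],f[...,1]); q=np.arctan2(f[...,1],-f[...,0])
# knob/barrel points: dark, r 65..100, z 25..95
m=(r>.068)&(r<.098)&(f[...,2]>.018)&(f[...,2]<.1)&(q>-.5)&(q<1)
for lo in range(18,98,8):
    k=m&(f[...,2]*1e3>lo)&(f[...,2]*1e3<=lo+8)&(im.max(-1)<130)
    if k.sum(): print(lo,k.sum(),'q',np.median(q[k]).round(3),'r',np.median(r[k]).round(3),'rgb',np.median(im[k],0))
E
python3 bar.py
```

```text
F [-0.84 -0.88 -0.48] 0.04394690583751463 0.40738114112173207 [-0.101   0.0469  0.0249]
18 1 q 0.326 r 0.089 rgb [107. 108. 114.]
26 5 q 0.407 r 0.078 rgb [101. 103. 113.]
34 18 q 0.425 r 0.075 rgb [85. 86. 94.]
42 19 q 0.431 r 0.073 rgb [50. 48. 55.]
50 27 q 0.395 r 0.074 rgb [41. 39. 42.]
58 39 q 0.202 r 0.074 rgb [89. 54. 48.]
66 19 q 0.196 r 0.078 rgb [101.  57.  51.]
74 14 q 0.177 r 0.076 rgb [98. 56. 50.]
82 11 q 0.182 r 0.074 rgb [98. 55. 49.]
90 5 q 0.172 r 0.073 rgb [93. 53. 48.]
```

step_arm(
  targets=[
    [0, 0.003, -0.006, -0.001, 0],
    [0, 0.006, -0.012, -0.003, 0],
    [0, 0.009, -0.018, -0.005, 0],
    [0, 0.011, -0.024, -0.006, 0],
    [0, 0.011, -0.024, -0.006, 0],
  ],
)

```text
clock: 17.23
position: [0.5728, 0.1814, 0.0627]
ee_rot: [[0.989, -0.149, -0.001], [-0.149, -0.989, -0.001], [-0.001, 0.001, -1.0]]
ft_force: [-3.3, -3.3, -0.2]
grip_width: 0.0438
finger_force: 1.8
```

```bash
python3 bar.py
```

```text
F [-2.47 -3.69  1.23] 0.043782362030033786 1.8387164404703071 [-0.0982  0.0514  0.0252]
18 2 q 0.363 r 0.085 rgb [105.  106.5 113. ]
26 7 q 0.456 r 0.077 rgb [103. 106. 115.]
34 19 q 0.485 r 0.076 rgb [82. 84. 92.]
42 17 q 0.499 r 0.073 rgb [50. 46. 50.]
50 31 q 0.446 r 0.073 rgb [40. 38. 42.]
58 32 q 0.268 r 0.075 rgb [88.  51.5 48. ]
66 20 q 0.254 r 0.076 rgb [100.   56.5  51. ]
74 13 q 0.247 r 0.076 rgb [98. 56. 50.]
82 10 q 0.25 r 0.072 rgb [98. 56. 50.]
90 3 q 0.221 r 0.071 rgb [96. 55. 50.]
```

step_arm(
  targets=[
    [0, 0.003, -0.006, -0.001, 0],
    [0, 0.006, -0.012, -0.003, 0],
    [0, 0.009, -0.018, -0.005, 0],
    [0, 0.009, -0.018, -0.005, 0],
    [0, 0.009, -0.018, -0.005, 0],
  ],
)

```text
clock: 17.9
position: [0.573, 0.1819, 0.0627]
ee_rot: [[0.989, -0.151, -0.006], [-0.151, -0.989, -0.006], [-0.006, 0.006, -1.0]]
ft_force: [-9.9, -11.7, 1.6]
grip_width: 0.0443
finger_force: 6.6
```

```bash
python3 bar.py
```

```text
F [ -6.17 -13.04   5.44] 0.044288763531117825 6.627444441255648 [-0.0981  0.0519  0.0252]
18 1 q 0.371 r 0.084 rgb [117. 118. 127.]
26 10 q 0.487 r 0.077 rgb [ 99. 101. 111.]
34 14 q 0.495 r 0.075 rgb [80.5 81.5 90. ]
42 18 q 0.478 r 0.072 rgb [50.  48.5 53. ]
50 31 q 0.46 r 0.073 rgb [42. 38. 41.]
58 30 q 0.283 r 0.072 rgb [88.5 52.5 47.5]
66 24 q 0.258 r 0.078 rgb [101.   57.   51.5]
74 11 q 0.264 r 0.074 rgb [99. 56. 51.]
82 9 q 0.242 r 0.072 rgb [98. 55. 49.]
90 4 q 0.274 r 0.071 rgb [95.  54.5 48.5]
```

step_arm(
  targets=[
    [0, 0, 0.03, 0, 0],
    [0.4, 0, 0.03, 0, 0],
    [0.4, 0, 0.035, 0, 0],
    [0.4, 0, 0.035, 0, 0],
    [0.4, 0, 0.035, -0.2, 0],
    [0.4, -0.1, 0.035, -0.5, 0],
    [0.4, -0.2, 0.035, -0.6, 0],
    [0.4, -0.2, 0.035, -0.6, 0],
  ],
)

```text
clock: 18.95
position: [0.5355, 0.1848, 0.187]
ee_rot: [[0.989, -0.148, 0.006], [-0.148, -0.989, 0.002], [0.005, -0.003, -1.0]]
ft_force: [0.5, -0.7, -0.7]
grip_width: 0.0615
finger_force: 0.0
```

```bash
python3 bar.py; python3 - <<'E'
from knob import *
knob('side');knob('top');print(read_state()['position'])
im,W=pts('side'); cv2.imwrite('pics/s6.png',cv2.resize(im[160:235,295:385,::-1],(720,600),interpolation=cv2.INTER_CUBIC))
E
```

```text
F [ 0.17 -0.63 -0.88] 0.061541866813633495 0.0 [-0.0685  0.0495  0.1515]
18 1 q 0.349 r 0.082 rgb [118. 120. 128.]
26 8 q 0.465 r 0.076 rgb [103.5 106.  115. ]
34 17 q 0.494 r 0.076 rgb [82. 84. 92.]
42 22 q 0.46 r 0.074 rgb [43. 42. 47.]
50 28 q 0.467 r 0.073 rgb [37.  36.  40.5]
58 23 q 0.456 r 0.075 rgb [36. 34. 38.]
66 20 q 0.435 r 0.072 rgb [36.5 35.5 39. ]
74 55 q 0.508 r 0.077 rgb [50. 41. 44.]
knob n 13
[-0.0714  0.0466  0.0793] q 0.578 r 0.0852
knob n 0
[0.53473582 0.18385122 0.18173459]
```

The knob top is at 79 mm, so the plunger is home, with q about 0.57. Now I turn back for the lever.

step_arm(
  targets=[
    [0.3, -0.2, 0.1, -0.1, -0.3],
    [0.3, -0.25, 0.35, -0.1, -0.6],
    [0.3, -0.25, 0.6, -0.1, -0.9],
    [0.3, -0.25, 0.7, -0.1, -1],
    [0.3, -0.25, 0.7, -0.1, -1],
    [0.3, -0.25, 0.7, -0.1, -1],
  ],
)

```text
clock: 19.9
position: [0.4646, 0.0535, 0.2028]
ee_rot: [[0.939, 0.343, -0.002], [0.343, -0.939, 0.0], [-0.002, -0.001, -1.0]]
ft_force: [0.2, 0.2, 0.1]
grip_width: 0.0572
finger_force: 0.0
```

step_arm(
  targets=[
    [0.3, 0, 0, 0, -0.35],
    [0.3, 0, 0, 0, -0.7],
    [0.3, 0, 0, 0, -1],
    [0.3, 0, 0, 0, -1],
    [0.3, 0, 0, 0, -1],
  ],
)

```text
clock: 20.52
position: [0.4646, 0.0536, 0.2035]
ee_rot: [[0.661, 0.75, -0.001], [0.75, -0.661, 0.0], [-0.0, -0.001, -1.0]]
ft_force: [-0.1, 0.1, -0.8]
grip_width: 0.0573
finger_force: 0.0
```

step_arm(
  targets=[
    [0.3, 0, 0, 0, -0.35],
    [0.3, 0, 0, 0, -0.7],
    [0.3, 0, 0, 0, -1],
    [0.3, 0, 0, 0, -1],
    [0.3, 0, 0, 0, -1],
  ],
)

```text
clock: 21.15
position: [0.4646, 0.0531, 0.2038]
ee_rot: [[0.222, 0.975, -0.0], [0.975, -0.222, 0.0], [-0.0, -0.0, -1.0]]
ft_force: [-0.6, -0.4, 0.2]
grip_width: 0.057
finger_force: 0.0
```

```bash
python3 lev.py; python3 - <<'E'
from h import *
t=w(-.0083,-.0895,.052); t[2]=w(-.0083,-.0895,.042)[2]; print(t); go(t+[0,0,.06],-8.25); go(t)
E
```

```text
handle 37 [-0.0085 -0.089   0.0541] angle from up 2.142 r 0.0583
bar 47 [ 0.     -0.0801  0.0267]
ft [-0.1 -0.8 -0.4] ff 0.0
[0.61641285 0.03268844 0.12222307]
t 21.2 pos [0.4646 0.0531 0.2038] loc [-0.1045 -0.0911  0.1917] shift [0.068 0.763 0.273] yaw -12.8 twist -0.158
t 21.2 pos [0.4646 0.0531 0.2038] loc [-0.1045 -0.0911  0.1917] shift [0.068 0.763 0.573]
```

step_arm(
  targets=[
    [0.3, 0.02, 0.25, 0, -0.16],
    [0.3, 0.04, 0.5, 0, -0.16],
    [0.3, 0.068, 0.75, 0, -0.16],
    [0.3, 0.068, 0.765, 0.15, -0.16],
    [0.3, 0.068, 0.765, 0.3, -0.16],
    [0.3, 0.068, 0.765, 0.42, -0.16],
    [0.3, 0.068, 0.765, 0.57, -0.16],
    [0.3, 0.068, 0.765, 0.57, -0.16],
    [0.3, 0.068, 0.765, 0.57, -0.16],
  ],
)

```text
clock: 22.32
position: [0.6173, 0.0329, 0.0911]
ee_rot: [[0.14, 0.99, 0.001], [0.99, -0.14, 0.0], [0.0, 0.001, -1.0]]
ft_force: [0.4, 0.9, -0.5]
grip_width: 0.0573
finger_force: 0.0
```

```bash
python3 - <<'E'
import lev
from h import *
s=read_state();R=s['ee_rot'];print(s['position'])
f=lambda a:w(.023+.06*np.cos(a),-.04-.06*np.sin(a),.048)
for a in np.arange(2.14,.75,-.26): print(a.round(2),(R.T@(f(a)-f(2.14))/.2).round(3))
E
```

```text
handle 36 [-0.0084 -0.0891  0.0542] angle from up 2.14 r 0.0583
bar 34 [-0.004  -0.0877  0.0266]
ft [-0.5 -0.4  0.6] ff 0.0
[0.61769551 0.03292394 0.09178903]
2.14 [0. 0. 0.]
1.88 [-0.033  0.061 -0.035]
1.62 [-0.047  0.127 -0.073]
1.36 [-0.041  0.195 -0.112]
1.1 [-0.015  0.258 -0.148]
0.84 [ 0.028  0.314 -0.18 ]
```

step_arm(
  targets=[
    [0.3, 0, 0.05, 0, 0],
    [0.3, -0.01, 0.09, -0.01, 0],
    [0.3, -0.03, 0.13, -0.035, 0],
    [0.3, -0.04, 0.165, -0.055, 0],
    [0.3, -0.047, 0.2, -0.073, 0],
    [0.3, -0.045, 0.235, -0.093, 0],
    [0.3, -0.041, 0.267, -0.112, 0],
    [0.3, -0.03, 0.3, -0.13, 0],
    [0.3, -0.015, 0.33, -0.148, 0],
    [0.3, 0.005, 0.36, -0.165, 0],
    [0.3, 0.015, 0.375, -0.174, 0],
    [0.3, 0.015, 0.375, -0.174, 0],
  ],
)

```text
clock: 23.88
position: [0.6908, 0.0245, 0.1253]
ee_rot: [[0.14, 0.99, -0.003], [0.99, -0.14, -0.001], [-0.001, -0.003, -1.0]]
ft_force: [-6.2, -2.3, 1.4]
grip_width: 0.0571
finger_force: 3.1
```

```bash
python3 lev.py
```

```text
handle 62 [ 0.0595 -0.0867  0.0554] angle from up 0.907 r 0.0592
bar 24 [ 0.0501 -0.0819  0.0267]
ft [-6.6 -1.3  2.1] ff 3.032330945134163
```

step_arm(
  targets=[
    [0.3, 0.006, 0.01, -0.005, 0],
    [0.3, 0.012, 0.02, -0.01, 0],
    [0.3, 0.018, 0.03, -0.014, 0],
    [0.3, 0.022, 0.035, -0.016, 0],
    [0.3, 0.022, 0.035, -0.016, 0],
  ],
)

```text
clock: 24.55
position: [0.6932, 0.0256, 0.1261]
ee_rot: [[0.142, 0.99, -0.016], [0.99, -0.142, -0.004], [-0.007, -0.016, -1.0]]
ft_force: [-24.6, -8.4, 2.1]
grip_width: 0.0572
finger_force: 11.0
```

```bash
python3 lev.py
```

```text
handle 63 [ 0.0612 -0.0847  0.054 ] angle from up 0.863 r 0.0588
bar 29 [ 0.0613 -0.09    0.0267]
ft [-23.7  -7.9   0.8] ff 10.973346917890012
```

Force has risen to 25 N and the arm has stalled at the lever's stop, so it is locked. I back off, lift and verify.

step_arm(
  targets=[
    [0.3, 0, -0.06, 0, 0],
    [0.3, 0, -0.09, 0, 0],
    [0.3, 0, -0.09, 0, 0],
    [0.3, 0, -0.09, -0.2, 0],
    [0.3, 0, -0.09, -0.5, 0],
    [0.3, -0.2, -0.09, -0.8, 0],
    [0.3, -0.5, -0.09, -0.8, 0],
    [0.3, -0.8, -0.09, -0.8, 0],
    [0.3, -1, -0.09, -0.8, 0],
    [0.3, -1, -0.09, -0.8, 0],
    [0.3, -1, -0.09, -0.8, 0],
  ],
)

```text
clock: 25.98
position: [0.6537, -0.1662, 0.2879]
ee_rot: [[0.139, 0.99, 0.0], [0.99, -0.139, 0.0], [0.0, 0.0, -1.0]]
ft_force: [0.6, -0.5, -0.3]
grip_width: 0.057
finger_force: 0.0
```

```bash
python3 lev.py; python3 - <<'E'
from knob import *
knob('side');knob('top'); print(read_state()['position'],read_state()['clock'])
im,W=pts('top'); hsv=cv2.cvtColor(im,cv2.COLOR_RGB2HSV)
z=np.load('top0.npz')['im'].astype(int); d=abs(im.astype(int)-z).max(-1)
print('diff hammer/block',(d[140:260,215:255]>40).sum(),'mallet',(d[160:230,365:435]>40).sum())
cv2.imwrite('pics/f.png',im[100:270,205:445,::-1])
E
```

```text
handle 60 [ 0.0615 -0.0857  0.0539] angle from up 0.87 r 0.0597
bar 31 [ 0.0446 -0.0721  0.0263]
ft [ 0.7  0.3 -0.3] ff 0.0
knob n 13
[-0.0723  0.0468  0.0796] q 0.575 r 0.0862
knob n 27
[-0.0695  0.0456  0.0806] q 0.581 r 0.0831
[ 0.65381079 -0.16520604  0.28804106] 26.125
diff hammer/block 0 mallet 587
```

View pics/f.png

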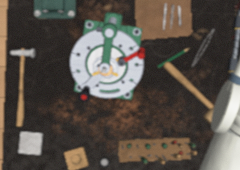

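The plunger knob, at (84,97), stands at the first station with q about 0.58 and 80 mm height, which is home. The lever, at (138,54), is back at locked. The tools have not moved; only the arm hides the mallet's head. I hand in.

```bash
python3 -c "
from workcell import *
print(job_done())"
```

```text
the job is handed in; nothing more can be done
None
```

I handed in the job at about 26 s, and no verdict came back: by camera the plunger is home in the first station hole (crank about 0.58 rad), the lever is back against its locked stop (about 0.03 rad), the hand is clear, and the hammer and block are unmoved; the arm partly hid the mallet in the last picture, but nothing went near it.

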